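Press the bronze guide bushing into the jeweller's die block

ROBOT

A 6-joint arm with a two-finger parallel gripper is mounted at the origin on the work surface. World frame = base frame: x ahead of the robot, y to its left, z up, the work surface at z = 0. Lengths are in m, angles in rad, forces in N, time in s.
With the tool pointing down it reaches from about 0.375 to 0.75 m from the base axis. Payload 9 kg.
Tool frame: the origin (TCP) lies at the very end of the fingers, on their centre line; the grasp point (between the pads) lies 19 mm behind it; z points along the fingers, y is the line along which they close (so a half turn about z gives the same grasp; the last joint's range is limited). The gripper opens to 85 mm and grips with 20 to 120 N. Pads are 22 mm wide; open, the fingers measure 114 mm over their backs; the gripper's body (76 mm by 85 mm) begins 54 mm behind the grasp point. The pads swing forward as they close: fully open they stand 13 mm farther back than shut.
Start: joints at [-1.516, 0.104, 0.097, 1.564, 0, 1.353], TCP at [0.162, -0.578, 0.231] pointing down, gripper open.
Joint ranges: [-2.99, 2.99], [-0.84, 1.86], [-1.1, 1.16], [-1.84, 2.11], [-1.51, 1.56], [-3.14, 3.14]. Speed limits (rad/s): [2.22, 2.22, 2.57, 3.14, 3.14, 3.14].

INTERFACE

Orientations are given as [roll, pitch, yaw] about the fixed x, y, z axes, in that order (R = Rz(yaw) Ry(pitch) Rx(roll)).
In Python, from rig import * gives the robot as it stands. The module is installed in compiled form; this text tells all that it offers.
- The arm moves only by the shell command python3 -m pendant 'ROWS' [FORCE]. ROWS is JSON, a list that holds one entry, the list of rows, each a list of 5 numbers: the shift along the tool's x, y, z in m, then the turn about the tool's z in degrees, then the opening, from -1 (shut) to 1 (fully open). A call has 1 to 8 rows; each row shifts and turns the commanded pose from where the row before left it, along the tool's axes as they then stand; what a row does not reach is not made up. A row lasts 1/12 s, in which the tool goes at most 41.7 mm and 7.16 degrees, less where a joint would pass 70% of its speed; a pose out of reach is approached as far as the arm can. A call is refused whole if a number of a shift passes 0.0417 or a number of a turn 7.16, either way. A call with a gripper value outside its range is refused whole. The fingers move at their own pace and stop on an object; FORCE is the grip in N (left out, the last holds). Time passes only in rows, so rows that do not move let the fingers close. It gives the time, the measured TCP pose, the force, the opening and the grip force at its end, in the units of the state.
- get_state(): the state, without advancing time (a new reading comes with each control period).
- get_image(name): name is "scene" or "top" or "wrist"; returns the picture (384x512x3 uint8, blue, green, red); there is no depth.
- camera_model(name): a dict with "K" (3x3 intrinsics, pixels), "world_to_cam" (4x4, takes a point from world to camera coordinates); the wrist camera has in their place "tool_from_camera" (4x4, takes a point from camera to tool coordinates, whose origin is the TCP and whose axes are the flange's). Camera axes: x right, y down, z forward; pixel columns grow to the right and rows downward; lengths in m; the calibration is good to about 2 mm. A picture is of the moment at which its call begins: read the wrist's pose just before it. camera_model takes no time and is no camera call.
- sign_off(): hands the job in; it is judged then, once.
The state is a dict: "t": time; "joints": joint angles; "qvel": joint speeds; "effort": joint torques, N m; "ee_pos": TCP position; "orientation": TCP orientation; "wrist_force": force on the tool from outside, world axes, zero at the start; "wrist_torque": the same for the moment, N m; "width": opening from 0.0 (shut) to 1.0 (fully open); "grip_force": force on a finger pad.
Only numpy, scipy, OpenCV 4.12 (cv2) and the standard library are available. Lean on these libraries where they do the work, as an engineer would, in place of code of your own. Each camera call takes 0.05 s, during which the arm holds its last target. There are 200 camera calls.

TASK

Take the bronze guide bushing off its coaster, start its tapered sleeve in the bore of the steel die block on the jack base, and press it steadily straight down against the tight fit until its flange sits flush on the block all round; bear down on it with about 20 N for half a second to be sure it has bottomed, then let go. The block's height is set differently each time, so feel for the bottom and never push so hard (30 N) that its rubber pads are squashed flat; leave the steel bushing, the pliers and the bead jar where they are.

Things in the scene. Friction and masses are not known exactly. Their poses are not given: they have to be found in the camera images.
- bushing_center (a point): centre (half-way up, on the axis) of the bronze guide bushing, 0.25 kg, standing upright on a white coaster, z up. Round, 54 mm tall; from the bottom: sleeve 26 mm across, 24 mm long (lowest 8 mm taper down to 22 mm across), flange 40 mm across, 6 mm thick, collar 30 mm across, 24 mm tall (the part to grip; dark dot on top). Flange top lies 3 mm above this point
- shoulder (a point): point on the bronze bushing's axis at the underside of its flange (24 mm above its foot, 3 mm below bushing_center), z up along the bushing. Fully home, it lies on the bore's axis level with the block's top. After about 6 mm of free entry, driving the sleeve on takes a steady push of 8 to 15 N all the way (let go, it stays there); once bottomed the push rises steeply
- die (a joint): how far the die block has sunk on its rubber pads, m: 0 at rest, 0.5 mm for every 10 N of downward push on the block, springing back when released; at 1.5 mm (30 N) the pads are squashed flat. It does not tell the block's height
- steel_bushing_center (a point): centre of a larger bare-steel bushing of the same shape (sleeve 36 mm, flange 48 mm, collar 38 mm across, 54 mm tall) standing on the other white coaster; it does not fit the bore. Which coaster carries which bushing varies. Leave it alone
- pliers: small jewellery pliers lying flat, about 150 mm long and 52 mm wide, 13 mm high, jaws along its +y; origin at the pivot, on the bench side. Leave alone
- bead_jar: small amber glass jar with an aluminium cap, 52 mm across, 55 mm tall, origin at the centre of its underside. Leave alone
- bore_axis (a point): point on the bore's axis, z up, on top of the grey jack base (104 mm square). Above it a steel die block 90 x 90 x 32 mm stands on four screw legs with rubber pads; its top lies anywhere from 42 to 54 mm above this point, not measured. The vertical bore is 27 mm across; in it, 4 mm down, four sprung balls grip the sleeve, and a stiff brass backing plug, 6 mm down, is driven down by the sleeve
- pin (a joint): small orange tell-tale pin, 4 mm thick, standing 4 mm proud of the block's top 17 mm from the bore's axis, on a weak spring (under 1 N): m pressed in, 0 as it stands, 0.004 when the seated flange holds it level with the block's top

How it is judged:
On the way, in this order (a step that is already met when the one before it is completed fails the run):
1. the bronze bushing is lifted clear of its coaster (height (world z) of bushing_center above 0.055 m), for 0.1 s.
2. the bushing is home in the bore (flange within 1.5 mm of the block, so that it holds the pin in) and is pressed down firmly, 15 N or more (the block sinks 0.75 mm) (value of joint pin above 0.0025 m and horizontal distance between shoulder and bore_axis below 0.002 m and angle between the z axis of shoulder and the z axis of bore_axis, either way round below 0.05 rad and value of joint die above 0.00075 m), for 0.3 s.
At the end, for the whole second after the job is handed in: The bronze bushing is in the bore with its flange within 1.5 mm of the block's top (the tell-tale pin pressed in by 2.5 mm or more), centred within 2 mm and upright within 0.05 rad, released, the block back up on its pads, and the steel bushing, pliers and bead jar within 20 mm of where they stood (value of joint pin between 0.0025 and 0.0055 m and horizontal distance between shoulder and bore_axis below 0.002 m and angle between the z axis of shoulder and the z axis of bore_axis, either way round below 0.05 rad and value of joint die below 0.0005 m and distance of each of steel_bushing_center, pliers, bead_jar from where it was at the start of the episode below 0.02 m); the robot touches nothing.
It fails at once if the block is pushed down so hard (30 N) that its rubber pads are squashed flat (value of joint die above 0.0015 m).
It fails at once if the steel bushing, the pliers or the bead jar is shifted by more than 20 mm (distance of any of steel_bushing_center, pliers, bead_jar from where it was at the start of the episode above 0.02 m).
It also fails if it takes over 51 s, if anything falls off the work surface, if the arm or the gripper's body presses on something with over 40 N, if the wrist force passes 120 N, or if a joint passes its speed limit or range.

## Working session

There is one attempt and no reset: what is moved stays moved. The work goes in short steps, Python scripts to look and compute and a shell command to move; the robot and the scene stay as the last step left them, time stands still between calls to the robot, and variables do not carry over. Pictures are saved under pics/ and viewed, at most 10 in all, crops included, and the job is handed in when it is done.

```bash
mkdir -p pics; python3 - <<'E'
from rig import *
import cv2
s=get_state(); print({k:s[k] for k in('t','ee_pos','orientation','wrist_force','width')})
for n in('top','scene'):
    cv2.imwrite(f'pics/{n}0.png',cv2.resize(get_image(n),(800,600),interpolation=cv2.INTER_CUBIC))
    m=camera_model(n);print(n,m)
print(camera_model('wrist'))
E
```

```text
{'t': 0.0, 'ee_pos': array([ 0.16166156, -0.57747573,  0.23050717]), 'orientation': array([-3.14029705e+00, -2.72823964e-04,  2.72784666e-01]), 'wrist_force': array([ 0.4238437 , -0.3561031 ,  0.15894705]), 'width': 1.001540525790227}
top {'K': array([[428.66497143,   0.        , 248.46776638],
       [  0.        , 428.66497143, 192.25309799],
       [  0.        ,   0.        ,   1.        ]]), 'world_to_cam': array([[-0.02898275, -0.99938141, -0.01991972, -0.04706737],
       [-0.97944686,  0.03237285, -0.19908754,  0.59567804],
       [ 0.19960924,  0.0137402 , -0.97977924,  0.91768703],
       [ 0.        ,  0.        ,  0.        ,  1.        ]])}
scene {'K': array([[356.39595155,   0.        , 258.47033508],
       [  0.        , 356.39595155, 192.18065597],
       [  0.        ,   0.        ,   1.        ]]), 'world_to_cam': array([[ 0.2913604 ,  0.95648936, -0.01540203, -0.09912556],
       [ 0.66538427, -0.21420077, -0.71510965, -0.3478862 ],
       [-0.6872939 ,  0.19810636, -0.69884259,  1.20922404],
       [ 0.        ,  0.        ,  0.        ,  1.        ]])}
{'K': array([[338.39793404,   0.        , 258.67784039],
       [  0.        , 338.39793404, 192.07475957],
       [  0.        ,   0.        ,   1.        ]]), 'tool_from_camera': array([[ 1.21432532e-03, -9.54542797e-01, -2.98071426e-01,
         7.58869570e-02],
       [ 9.99999133e-01,  1.31073842e-03, -1.23566519e-04,
         3.02138150e-05],
       [ 5.08643201e-04, -2.98071017e-01,  9.54543561e-01,
        -1.42206248e-01],
       [ 0.00000000e+00,  0.00000000e+00,  0.00000000e+00,
         1.00000000e+00]])}
```

View pics/top0.png

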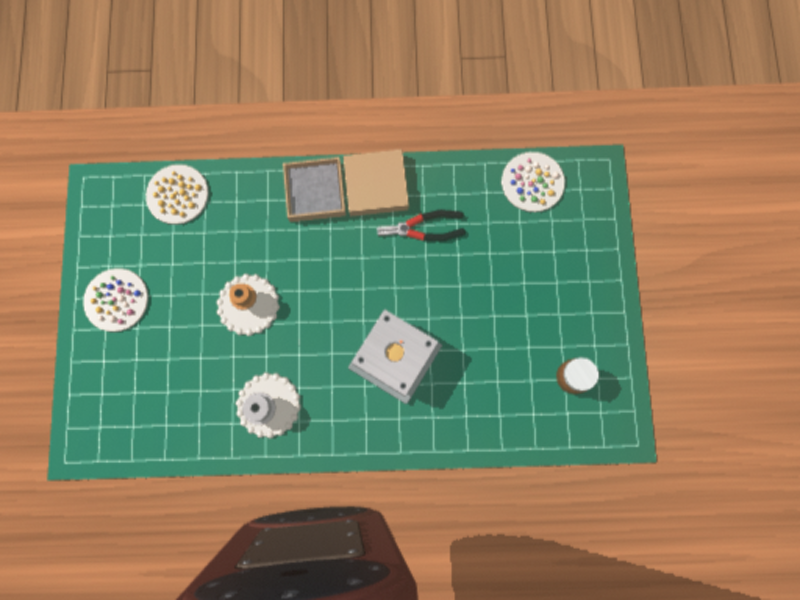

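View pics/scene0.png

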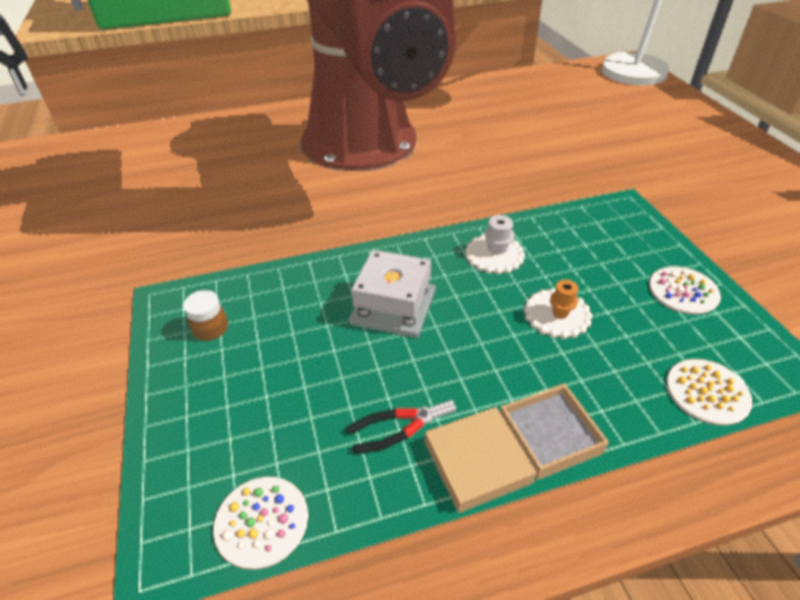

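The top view shows the bronze bushing's dot at (239,294), the bore at (395,352) and the steel bushing at (256,408), all in the 800×600 picture. The scene view shows the bronze dot at (567,287) and the bore at (393,276). I'll triangulate from these.

```bash
cat > h.py <<'E'
from rig import *
import numpy as np, cv2
from scipy.spatial.transform import Rotation as R
def tri(pa,pb):
    P=[camera_model(n)['K']@camera_model(n)['world_to_cam'][:3] for n in('top','scene')]
    X=cv2.triangulatePoints(P[0],P[1],np.array(pa,float)/1.5625,np.array(pb,float)/1.5625)
    return (X[:3]/X[3]).ravel()
def onplane(K,c2w,p,z):
    d=c2w[:3,:3]@np.linalg.solve(K,[p[0],p[1],1]); o=c2w[:3,3]
    return o+d*(z-o[2])/d[2]
def T(s):
    M=np.eye(4); M[:3,:3]=R.from_euler('xyz',s['orientation']).as_matrix(); M[:3,3]=s['ee_pos']; return M
def wpt(s,p,z):   # wrist pixel (512x384) -> world at height z
    m=camera_model('wrist'); return onplane(m['K'],T(s)@m['tool_from_camera'],p,z)
def tpt(p,z):
    m=camera_model('top'); return onplane(m['K'],np.linalg.inv(m['world_to_cam']),np.array(p)/1.5625,z)
def to_tool(s,w): # world shift needed, in tool axes
    return T(s)[:3,:3].T@(np.array(w)-s['ee_pos'])
E
python3 - <<'E'
from h import *
b=tri((239,294),(567,287)); h=tri((395,352),(393,276))
print('bronze top',b,'bore',h,'steel',tri((256,408),(500,222)))
print('bronze z.058',tpt((239,294),.058),'bore corners',[tri(a,c) for a,c in (((387,317),(378,258)),((432,347),(425,262)),((403,386),(408,291)),((361,360),(365,287)))])
s=get_state(); print(T(s)[:3,:3], to_tool(s,[b[0],b[1],.13]),to_tool(s,[h[0],h[1],.2]))
E
```

```text
bronze top [0.61101522 0.15424516 0.06126152] bore [ 0.51770583 -0.071551    0.06480714] steel [0.44475968 0.12695696 0.06289106]
bronze z.058 [0.61106786 0.15361047 0.058     ] bore corners [array([ 0.55406211, -0.07761124,  0.13227774]), array([ 0.53172396, -0.08690074,  0.10831374]), array([ 0.47914766, -0.06469404, -0.00249709]), array([ 0.50656542, -0.0578487 ,  0.04239579])]
[[ 9.63012200e-01  2.69457786e-01 -5.92086647e-05]
 [ 2.69457666e-01 -9.63011511e-01  1.18177230e-03]
 [ 2.61419122e-04 -1.15401537e-03 -9.99999300e-01]] [ 0.62988231 -0.58349465  0.10143674] [ 0.47920003 -0.39127407  0.03117548]
```

```bash
python3 -m pendant '[[[0,0,0,-7,1],[0,0,0,-7,1],[0,0,0,-7,1],[0,0,0,-7,1],[0,0,0,-7,1],[0,0,0,-7,1],[0,0,0,-7,1],[0,0,0,-7,1]]]'; python3 -m pendant '[[[0,0,0,-7,1],[0,0,0,-7,1],[0,0,0,-7,1],[0,0,0,-7,1],[0,0,0,-6,1],[0,0,0,0,1]]]'; python3 - <<'E'
from h import *
s=get_state(); print(s['t'],s['joints'],s['orientation'],to_tool(s,[.611,.154,.13]))
E
```

```text
t: 0.77
ee_pos: [0.1617, -0.5776, 0.2308]
orientation: [-3.141, -0.001, 1.256]
wrist_force: [0.6, 0.1, -0.4]
width: 1.004
grip_force: 0.0
t: 1.27
ee_pos: [0.1617, -0.5776, 0.2309]
orientation: [3.141, -0.001, 1.848]
wrist_force: [0.0, 0.2, 0.1]
width: 1.0
grip_force: 0.0
1.2667 [-1.51570009e+00  1.04479659e-01  9.68338016e-02  1.56388161e+00
  1.51839007e-05 -2.22391232e-01] [ 3.14141658e+00 -7.09784051e-04  1.84828386e+00] [0.5804865  0.632559   0.10137499]
```

```bash
R='x'; python3 -m pendant '[[[0.0264,0.0287,0,0,1],[0.0264,0.0287,0,0,1],[0.0264,0.0287,0,0,1],[0.0264,0.0287,0,0,1],[0.0264,0.0287,0,0,1],[0.0264,0.0287,0,0,1],[0.0264,0.0287,0,0,1],[0.0264,0.0287,0,0,1]]]' | head -3; python3 -m pendant '[[[0.0264,0.0287,0,0,1],[0.0264,0.0287,0,0,1],[0.0264,0.0287,0,0,1],[0.0264,0.0287,0,0,1],[0.0264,0.0287,0,0,1],[0.0264,0.0287,0,0,1],[0.0264,0.0287,0,0,1],[0.0264,0.0287,0,0,1]]]' | head -3; python3 -m pendant '[[[0.0198,0.0217,0.0127,0,1],[0.0198,0.0217,0.0127,0,1],[0.0198,0.0217,0.0127,0,1],[0.0198,0.0217,0.0127,0,1],[0.0198,0.0217,0.0127,0,1],[0.0198,0.0217,0.0127,0,1],[0.0198,0.0217,0.0127,0,1],[0,0,0.0125,0,1]]]'|head -3;  python3 -m pendant '[[[0,0,0,0,1],[0,0,0,0,1]]]'|head -3
python3 - <<'E'
from h import *
s=get_state(); im=get_image('wrist'); cv2.imwrite('pics/w1.png',cv2.resize(im,(768,576),interpolation=cv2.INTER_CUBIC))
print(s['t'],s['joints'],s['ee_pos'],s['orientation'],to_tool(s,[.611,.154,.13]))
E
```

```text
t: 1.93
ee_pos: [0.3264, -0.3108, 0.2312]
orientation: [3.142, 0.0, 1.839]
t: 2.6
ee_pos: [0.4907, -0.0453, 0.2312]
orientation: [3.141, 0.0, 1.84]
t: 3.27
ee_pos: [0.6001, 0.1308, 0.1282]
orientation: [3.142, -0.001, 1.843]
t: 3.43
ee_pos: [0.5981, 0.1268, 0.129]
orientation: [-3.139, -0.0, 1.842]
3.4333 [-4.43003062e-03  1.46766187e-01 -4.22933234e-02  1.38405144e+00
 -3.96523583e-04  1.29538253e+00] [0.59806549 0.12683154 0.12900978] [-3.13925743e+00 -2.47871004e-04  1.84178026e+00] [ 0.02271497  0.01973259 -0.00103067]
```

View pics/w1.png

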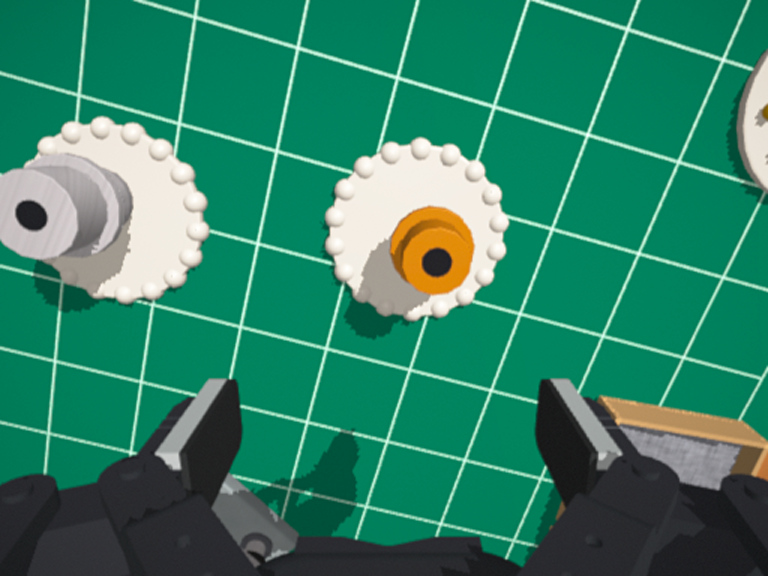

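The wrist view shows the bronze bushing's dark dot at (436,261) in the 768×576 picture, with clear space all round. The steel bushing is well off to the left.

```bash
python3 - <<'E'
from h import *
s=get_state()
for z in(.054,.058,.062):
    w=wpt(s,(436/1.5,261/1.5),z); print(z,w,to_tool(s,[w[0],w[1],z-.02]))
E
```

```text
0.054 [0.61341621 0.15195346 0.054     ] [0.02066033 0.02110284 0.09615337]
0.058 [0.61277376 0.15282667 0.058     ] [0.02167278 0.02071521 0.09215338]
0.062 [0.61213131 0.15369988 0.062     ] [0.02268523 0.02032757 0.08815339]
```

```bash
python3 -m pendant '[[[0.0109,0.0103,0,0,1],[0.0109,0.0103,0.01,0,1],[0,0,0.02,0,1],[0,0,0.02,0,1],[0,0,0.02,0,1],[0,0,0.015,0,1],[0,0,0.006,0,1],[0,0,0,0,1]]]'; python3 - <<'E'
from h import *
s=get_state(); im=get_image('wrist'); cv2.imwrite('pics/w2.png',im)
print(to_tool(s,[.6125,.153,.038]))
E
```

```text
t: 4.15
ee_pos: [0.6123, 0.1527, 0.0385]
orientation: [-3.14, -0.0, 1.842]
wrist_force: [0.5, -0.0, -0.3]
width: 0.996
grip_force: 0.0
[0.00027381 0.00026053 0.00045185]
```

View pics/w2.png

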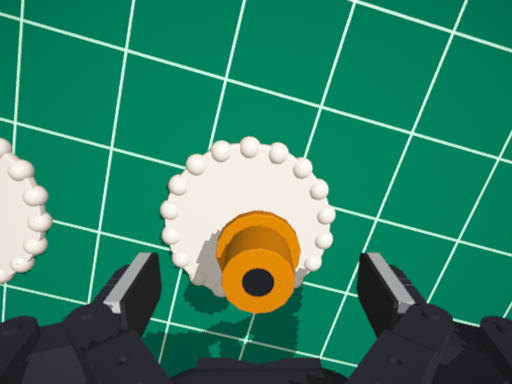

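The bushing stands centred between the open fingers, with its dot at (258,282). I'll close the gripper.

```bash
python3 - <<'E'
from h import *
s=get_state(); w=wpt(s,(258,282),.058); print(w,to_tool(s,w))
E
python3 -m pendant '[[[0,0,0,0,-1],[0,0,0,0,-1],[0,0,0,0,-1],[0,0,0,0,-1],[0,0,0,0,-1],[0,0,0,0,-1],[0,0,0,0,-1],[0,0,0,0,-1]]]' 80;python3 -m pendant '[[[0,0,0,0,-1],[0,0,0,0,-1],[0,0,0,0,-1]]]'
```

```text
[0.61328297 0.15086919 0.058     ] [-0.00196402 -0.00035281 -0.01828178]
t: 4.87
ee_pos: [0.6134, 0.1536, 0.0397]
orientation: [3.141, 0.0, 1.844]
wrist_force: [-2.6, -0.6, 6.4]
width: 0.322
grip_force: 78.7
t: 5.12
ee_pos: [0.6133, 0.1536, 0.0397]
orientation: [3.141, 0.0, 1.844]
wrist_force: [-2.7, 0.3, 5.8]
width: 0.329
grip_force: 78.7
```

```bash
python3 -m pendant '[[[0,0,-0.01,0,-1],[0,0,-0.02,0,-1],[0,0,-0.03,0,-1],[0,0,-0.03,0,-1],[0,0,-0.02,0,-1],[0,0,0,0,-1],[0,0,0,0,-1]]]'; python3 -m pendant '[[[-0.0276,-0.019,0,0,-1],[-0.0276,-0.019,0,0,-1],[-0.0276,-0.019,0,0,-1],[-0.0276,-0.019,0,0,-1],[-0.0276,-0.019,0,0,-1],[-0.0276,-0.019,0,0,-1],[-0.0276,-0.019,0,0,-1],[-0.0276,-0.019,0,0,-1]]]';python3 -m pendant '[[[0,0,0,0,-1],[0,0,0,0,-1],[0,0,0,0,-1]]]'; python3 - <<'E'
from h import *
s=get_state(); im=get_image('wrist'); cv2.imwrite('pics/w3.png',cv2.resize(im,(768,576),interpolation=cv2.INTER_CUBIC))
print(s['t'],s['ee_pos'],s['orientation'],to_tool(s,[.518,-.0716,.1]))
E
```

```text
t: 5.7
ee_pos: [0.6136, 0.1537, 0.1498]
orientation: [3.14, 0.001, 1.844]
wrist_force: [-0.1, -0.5, -2.7]
width: 0.328
grip_force: 79.2
t: 6.37
ee_pos: [0.5242, -0.1008, 0.1465]
orientation: [-3.139, -0.002, 1.844]
wrist_force: [0.1, -0.7, -3.4]
width: 0.319
grip_force: 79.7
t: 6.62
ee_pos: [0.5253, -0.0996, 0.1472]
orientation: [-3.14, -0.002, 1.843]
wrist_force: [1.0, -0.1, -3.4]
width: 0.327
grip_force: 79.7
6.6167 [ 0.52525591 -0.09956229  0.1471734 ] [-3.13973617e+00 -1.90165670e-03  1.84291309e+00] [0.02879381 0.0006142  0.04722719]
```

View pics/w3.png

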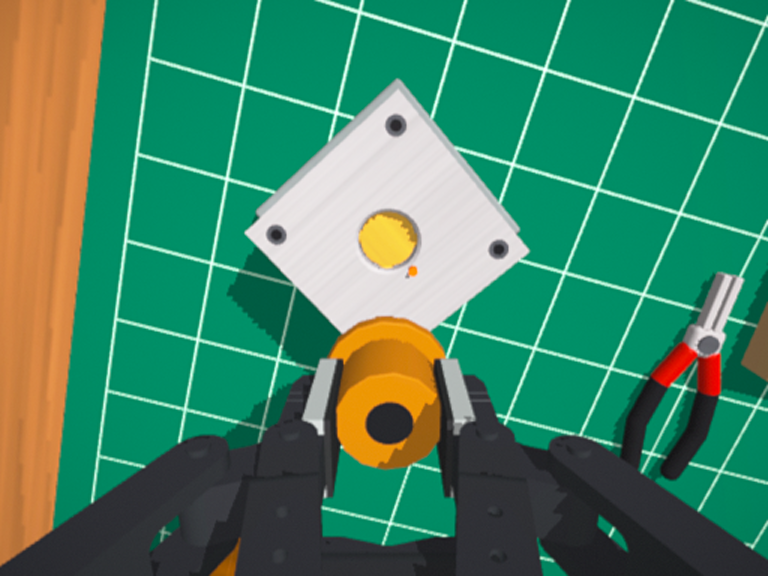

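The wrist view shows the bore mouth centred at about (389,240), the tell-tale pin at (412,271), and the held bushing with its dot at (389,423) and flange front rim at y≈317. From those pixels the block top is at z≈0.066. The bushing axis is at tool x≈-1.5 mm and the bore at about +28.7 mm, so I need about +30 mm in x.

```bash
python3 -m pendant '[[[0.01,0,0,0,-1],[0.01,0,0,0,-1],[0.01,0,0,0,-1],[0,0,0.012,0,-1],[0,0,0.012,0,-1],[0,0,0.012,0,-1],[0,0,0.005,0,-1],[0,0,0,0,-1]]]' 110; python3 -m pendant '[[[0,0,0,0,-1],[0,0,0,0,-1]]]'; python3 - <<'E'
from h import *
s=get_state(); im=get_image('scene')[130:235,190:330]; im2=get_image('wrist')[120:300,160:360]
cv2.imwrite('pics/s4.png',np.hstack([cv2.resize(im,(400,300),interpolation=cv2.INTER_CUBIC),cv2.resize(im2,(333,300),interpolation=cv2.INTER_CUBIC)]))
M=T(s); M0=s['ee_pos']; print(M0, to_tool(s,[.5253,-.0996,.1472]))
E
```

```text
t: 7.33
ee_pos: [0.5167, -0.0707, 0.1054]
orientation: [-3.139, -0.002, 1.843]
wrist_force: [-0.4, 0.0, -2.6]
width: 0.315
grip_force: 108.7
t: 7.5
ee_pos: [0.5182, -0.0714, 0.1082]
orientation: [3.141, 0.0, 1.843]
wrist_force: [-0.2, 0.6, -2.0]
width: 0.313
grip_force: 108.7
[ 0.51821618 -0.0714305   0.10821952] [-0.02904969 -0.00074403 -0.03897103]
```

View pics/s4.png

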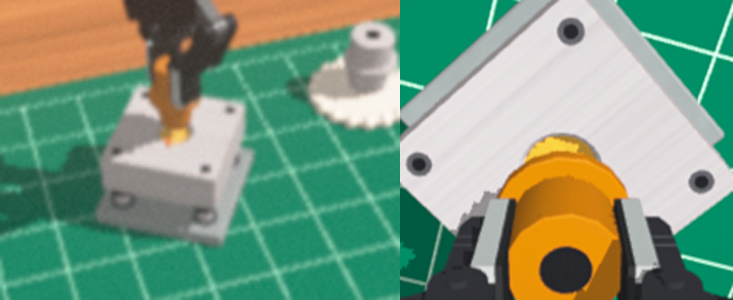

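The wrist crop shows the far half of the bore mouth just ahead of the flange, with its rim at crop y≈133. The bushing needs about 1 to 1.5 mm more in +x. I'll correct that and feel downward.

```bash
python3 -m pendant '[[[0.0012,-0.0003,0,0,-1],[0,0,0.001,0,-1],[0,0,0.001,0,-1],[0,0,0.001,0,-1],[0,0,0.001,0,-1],[0,0,0.001,0,-1],[0,0,0.001,0,-1],[0,0,0.001,0,-1]]]';  python3 -m pendant '[[[0,0,0.001,0,-1],[0,0,0.001,0,-1],[0,0,0,0,-1]]]'
```

```text
t: 8.27
ee_pos: [0.5174, -0.07, 0.1007]
orientation: [-3.142, 0.0, 1.844]
wrist_force: [0.3, -0.5, -2.4]
width: 0.318
grip_force: 108.7
t: 8.52
ee_pos: [0.5173, -0.07, 0.0986]
orientation: [-3.141, 0.0, 1.844]
wrist_force: [0.1, 0.5, -3.1]
width: 0.316
grip_force: 108.7
```

```bash
python3 -m pendant '[[[0,0,0.001,0,-1],[0,0,0.001,0,-1],[0,0,0.001,0,-1],[0,0,0.001,0,-1]]]';  python3 -m pendant '[[[0,0,0.001,0,-1],[0,0,0.001,0,-1],[0,0,0.001,0,-1]]]'
```

```text
t: 8.85
ee_pos: [0.5177, -0.0704, 0.0951]
orientation: [3.141, 0.001, 1.843]
wrist_force: [0.5, -1.8, 0.4]
width: 0.322
grip_force: 108.7
t: 9.1
ee_pos: [0.518, -0.0707, 0.0926]
orientation: [3.141, 0.002, 1.843]
wrist_force: [-1.2, -5.4, 8.5]
width: 0.317
grip_force: 109.7
```

```bash
python3 -m pendant '[[[-0.0006,0,0,0,-1],[-0.0006,0,0,0,-1],[0,0,0,0,-1]]]'; python3 - <<'E'
from h import *
s=get_state();im=get_image('wrist')[110:290,140:380]
cv2.imwrite('pics/w5.png',cv2.resize(im,(720,540),interpolation=cv2.INTER_CUBIC))
print(T(s)[:3,:3].T@s['wrist_force'],s['wrist_torque'])
E
```

```text
t: 9.35
ee_pos: [0.518, -0.0711, 0.0926]
orientation: [3.141, -0.0, 1.844]
wrist_force: [-1.4, -0.0, 4.5]
width: 0.314
grip_force: 109.7
[ 0.34124431 -1.30726544 -4.46774434] [-0.14362221  0.28335835 -0.0214368 ]
```

View pics/w5.png

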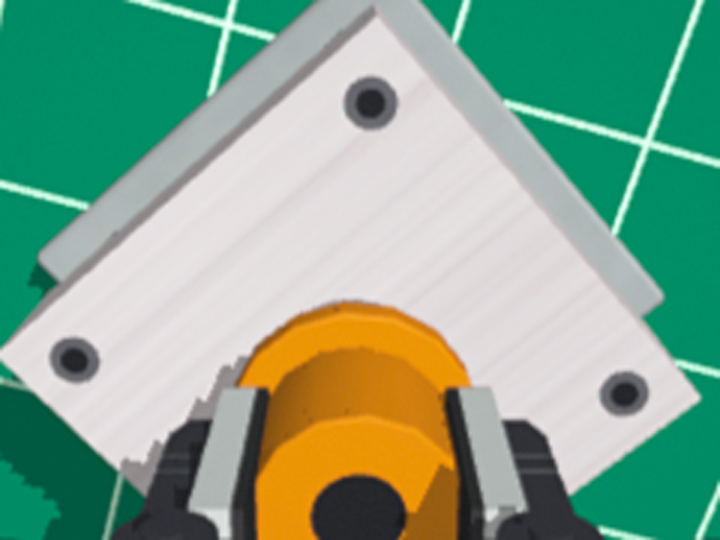

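The wrist picture shows the flange well above the block and the sleeve in the bore. The side force has dropped to about zero. I'll press on in small steps and watch the force.

```bash
python3 -m pendant '[[[0,-0.0003,0.0007,0,-1],[0,0,0.0007,0,-1],[0,0,0.0007,0,-1],[0,0,0.0007,0,-1]]]';  python3 -m pendant '[[[0,0,0.0007,0,-1],[0,0,0.0007,0,-1],[0,0,0.0007,0,-1]]]'
```

```text
t: 9.73
ee_pos: [0.5182, -0.0715, 0.0905]
orientation: [3.14, 0.001, 1.844]
wrist_force: [-2.5, -3.2, 10.0]
width: 0.312
grip_force: 109.9
t: 9.98
ee_pos: [0.5183, -0.0718, 0.0885]
orientation: [3.14, 0.002, 1.844]
wrist_force: [-0.6, -2.8, 9.1]
width: 0.319
grip_force: 110.0
```

```bash
python3 -m pendant '[[[-0.0004,0,0.0007,0,-1],[0,0,0.0007,0,-1],[0,0,0.0007,0,-1],[0,0,0.0007,0,-1]]]';  python3 -m pendant '[[[0,0,0.0007,0,-1],[0,0,0.0007,0,-1],[0,0,0.0007,0,-1]]]'
```

```text
t: 10.32
ee_pos: [0.5184, -0.072, 0.0857]
orientation: [3.14, 0.001, 1.844]
wrist_force: [-2.0, -2.0, 10.6]
width: 0.316
grip_force: 110.0
t: 10.57
ee_pos: [0.5184, -0.072, 0.0837]
orientation: [3.14, 0.002, 1.844]
wrist_force: [-1.8, -1.4, 11.1]
width: 0.313
grip_force: 110.1
```

```bash
python3 -m pendant '[[[0,0,0.0006,0,-1],[0,0,0.0006,0,-1],[0,0,0.0006,0,-1]]]'
```

```text
t: 10.82
ee_pos: [0.5184, -0.072, 0.0821]
orientation: [3.14, 0.002, 1.844]
wrist_force: [-2.0, -2.1, 11.4]
width: 0.315
grip_force: 110.1
```

```bash
python3 -m pendant '[[[0,0,0.0005,0,-1],[0,0,0.0005,0,-1],[0,0,0.0005,0,-1]]]' | sed -n '2p;4p'; python3 - <<'E'
from h import *
im=get_image('wrist')[110:290,140:380]
cv2.imwrite('pics/w6.png',cv2.resize(im,(720,540),interpolation=cv2.INTER_CUBIC))
E
```

```text
ee_pos: [0.5184, -0.0721, 0.0805]
wrist_force: [-3.3, -1.9, 11.5]
```

View pics/w6.png

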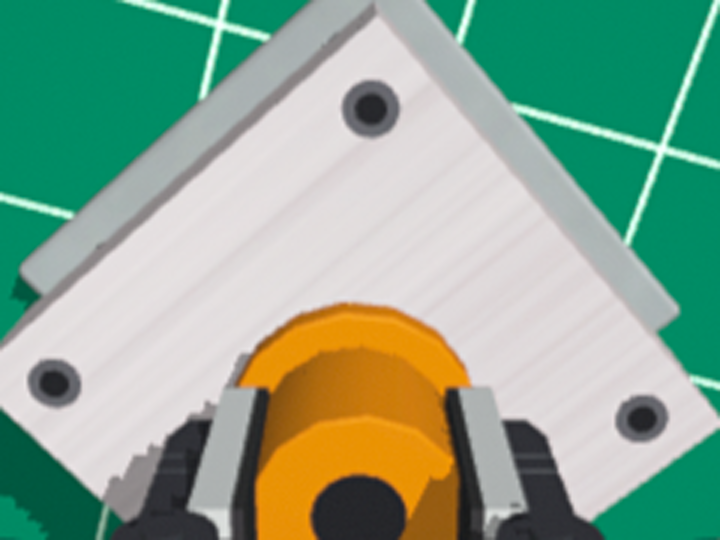

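The gap under the flange is still visible; I estimate about 3 mm remains. I'll use smaller steps from here.

```bash
python3 -m pendant '[[[0,0,0.0004,0,-1],[0,0,0.0004,0,-1]]]' | sed -n '2p;4p'
```

```text
ee_pos: [0.5184, -0.0721, 0.0796]
wrist_force: [-2.2, -2.0, 10.6]
```

```bash
python3 -m pendant '[[[0,0,0.0003,0,-1],[0,0,0.0003,0,-1]]]' | sed -n '2p;4p'
```

```text
ee_pos: [0.5184, -0.0721, 0.0791]
wrist_force: [-2.3, -2.8, 10.6]
```

```bash
python3 -m pendant '[[[0,0,0.0003,0,-1],[0,0,0.0003,0,-1]]]' | sed -n '2p;4p'
```

```text
ee_pos: [0.5184, -0.0721, 0.0785]
wrist_force: [-1.8, -2.8, 11.7]
```

```bash
python3 -m pendant '[[[0,0,0.0003,0,-1],[0,0,0.0003,0,-1]]]' | sed -n '2p;4p'
```

```text
ee_pos: [0.5184, -0.0721, 0.0779]
wrist_force: [-2.6, -2.4, 10.9]
```

```bash
python3 -m pendant '[[[0,0,0.0003,0,-1],[0,0,0.0002,0,-1]]]' | sed -n '2p;4p'
```

```text
ee_pos: [0.5184, -0.0721, 0.0774]
wrist_force: [-2.5, -2.8, 11.4]
```

```bash
python3 -m pendant '[[[0,0,0.0003,0,-1],[0,0,0.0002,0,-1]]]' | sed -n '2p;4p'
```

```text
ee_pos: [0.5184, -0.0721, 0.0769]
wrist_force: [-2.1, -3.1, 12.2]
```

```bash
python3 -m pendant '[[[0,0,0.0003,0,-1],[0,0,0.0001,0,-1]]]' | sed -n '2p;4p'
```

```text
ee_pos: [0.5184, -0.0721, 0.0765]
wrist_force: [-3.5, -3.0, 11.8]
```

```bash
python3 -m pendant '[[[0,0,0.0003,0,-1],[0,0,0.0002,0,-1]]]' | sed -n '2p;4p'
```

```text
ee_pos: [0.5184, -0.0721, 0.0761]
wrist_force: [-3.2, -3.7, 11.7]
```

```bash
python3 -m pendant '[[[0,0,0.0003,0,-1],[0,0,0.0001,0,-1]]]' | sed -n '2p;4p'
```

```text
ee_pos: [0.5184, -0.0721, 0.0756]
wrist_force: [-3.3, -3.3, 12.4]
```

```bash
python3 - <<'E'
from h import *
im=get_image('wrist')[110:290,140:380]
cv2.imwrite('pics/w7.png',cv2.resize(im,(720,540),interpolation=cv2.INTER_CUBIC))
E
```

```text
(no output)
```

View pics/w7.png

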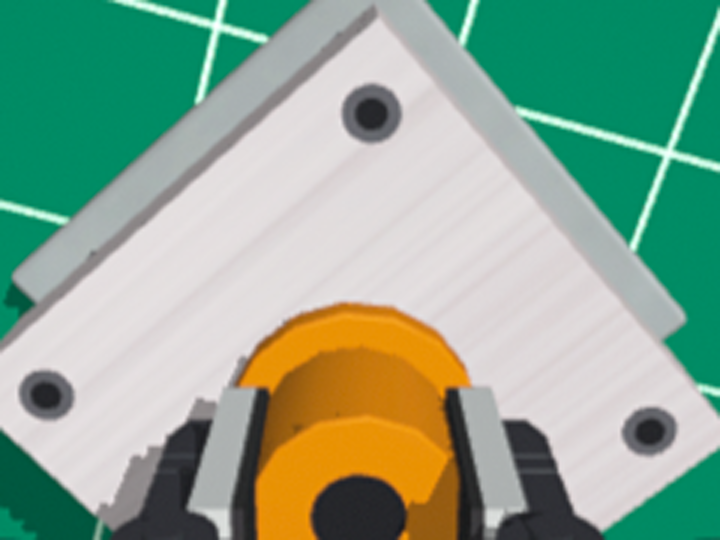

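The sleeve is close to home, but the force (about 12 N) hasn't started to rise yet. I'll keep to small steps.

```bash
python3 -m pendant '[[[0,0,0.0003,0,-1],[0,0,0.0001,0,-1]]]' | sed -n '2p;4p'
```

```text
ee_pos: [0.5184, -0.0722, 0.0753]
wrist_force: [-3.4, -2.2, 12.3]
```

```bash
python3 -m pendant '[[[0,0,0.0003,0,-1],[0,0,0.0001,0,-1]]]' | sed -n '2p;4p'
```

```text
ee_pos: [0.5184, -0.0721, 0.0749]
wrist_force: [-2.7, -2.4, 11.6]
```

```bash
python3 -m pendant '[[[0,0,0.0003,0,-1],[0,0,0.0001,0,-1]]]' | sed -n '2p;4p'
```

```text
ee_pos: [0.5184, -0.0721, 0.0745]
wrist_force: [-3.0, -2.7, 13.1]
```

```bash
python3 -m pendant '[[[0,0,0.0003,0,-1],[0,0,0.0001,0,-1]]]' | sed -n '2p;4p'
```

```text
ee_pos: [0.5184, -0.0722, 0.0744]
wrist_force: [-4.7, -2.2, 16.0]
```

```bash
python3 -m pendant '[[[0,0,0.0002,0,-1],[0,0,0,0,-1]]]' | sed -n '2p;4p'
```

```text
ee_pos: [0.5184, -0.0722, 0.0744]
wrist_force: [-5.1, -1.9, 17.4]
```

```bash
python3 -m pendant '[[[0,0,0.0001,0,-1],[0,0,0,0,-1],[0,0,0,0,-1],[0,0,0,0,-1],[0,0,0,0,-1],[0,0,0,0,-1],[0,0,0,0,-1],[0,0,0,0,-1]]]' | sed -n '1p;2p;4p'
```

```text
t: 14.17
ee_pos: [0.5184, -0.0722, 0.0744]
wrist_force: [-5.4, -1.2, 18.4]
```

The bushing has bottomed and been held at about 20 N for over 0.5 s. I'll ease the load off and then open.

```bash
python3 -m pendant '[[[0,0,-0.0004,0,-1],[0,0,-0.0004,0,-1],[0,0,-0.0003,0,-1],[0,0,0,0,-1]]]' | sed -n '2p;4p'
```

```text
ee_pos: [0.5184, -0.0721, 0.0747]
wrist_force: [-2.7, -3.0, 11.0]
```

```bash
python3 -m pendant '[[[0,0,-0.0004,0,-1],[0,0,-0.0004,0,-1],[0,0,-0.0004,0,-1],[0,0,0,0,-1]]]' | sed -n '2p;4p'
```

```text
ee_pos: [0.5183, -0.072, 0.075]
wrist_force: [1.6, -4.3, 5.3]
```

```bash
python3 -m pendant '[[[0,0,-0.0003,0,-0.2],[0,0,0,0,0],[0,0,0,0,0.3],[0,0,0,0,0.6],[0,0,0,0,0.6],[0,0,0,0,0.6],[0,0,0,0,0.6],[0,0,0,0,0.6]]]'
python3 -m pendant '[[[0,0,-0.01,0,0.6],[0,0,-0.02,0,0.6],[0,0,-0.03,0,0.6],[0,0,-0.03,0,0.6],[0,0,-0.02,0,0.6],[-0.03,0,0,0,0.6],[0,0,0,0,0.6],[0,0,0,0,0.6]]]'
python3 - <<'E'
from h import *
s=get_state();a=get_image('wrist')[60:330,130:390];b=get_image('scene')[130:235,200:320]
cv2.imwrite('pics/f.png',np.hstack([cv2.resize(a,(400,415),interpolation=cv2.INTER_CUBIC),cv2.resize(b,(400,415),interpolation=cv2.INTER_CUBIC)]));print(s['ee_pos'],s['wrist_force'])
E
```

```text
t: 15.5
ee_pos: [0.5175, -0.0716, 0.0745]
orientation: [-3.141, -0.0, 1.844]
wrist_force: [-0.0, -0.1, 0.0]
width: 0.805
grip_force: 0.0
t: 16.17
ee_pos: [0.5259, -0.1015, 0.1854]
orientation: [3.141, 0.001, 1.842]
wrist_force: [-1.1, 0.2, -0.0]
width: 0.797
grip_force: 0.0
[ 0.52589798 -0.1014569   0.18536331] [-1.12554561  0.17744322 -0.01066309]
```

View pics/f.png

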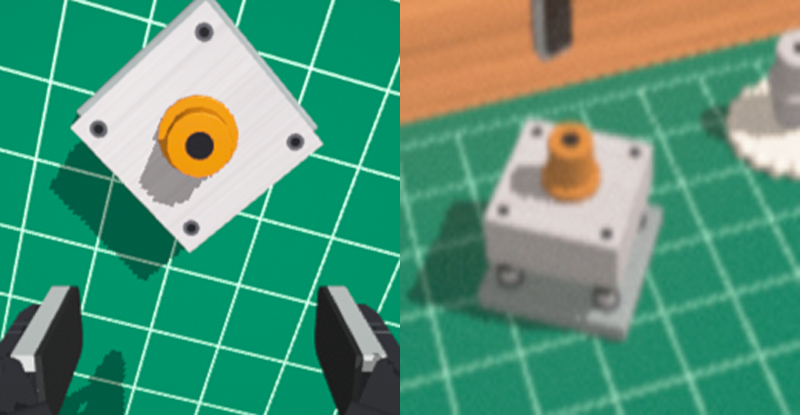

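Both views show the flange sitting flush and square on the block, with the gripper clear of everything.

```bash
python3 -c "
from rig import *
print(sign_off())"
```

```text
the job is handed in; nothing more can be done
None
```

The bronze bushing is pressed home in the die block: it bottomed, was held at about 20 N for over half a second, and was released; in the last pictures the flange looks flush. The job is handed in, but no verdict came back.

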